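Park the index plunger and run out the lens carriage

TASK

The blue lens carriage of the inspection fixture is locked by a sprung index plunger with an orange T-handle. Pull the handle straight up, turn it clockwise and let it drop into its rest notch so that the plunger stays retracted by itself. Then, with the plunger still parked, slide the carriage by its black post fully home against the red end stop and let go; do not disturb the tray, the jar or the screwdriver.

Things in the scene. Friction and masses are not known exactly. Their poses are not given: they have to be found in the camera images.
- fixture: Aluminium fixture fixed to the bench, base 270 (x) by 320 (y) mm, 12 mm thick. Origin: centre of its underside, on the bench. Own +y runs along the rails to the end stop (dark block with a red pad, 128 mm from the origin); the upright plunger stands at own x +45, y -60 mm, on a grey arm (top 66 mm above the bench) held by a low column at the +x side.
- collar (a point): Fixed point on the plunger's upright axis, 100 mm above the bench: the rim of the steel collar (55 mm across) on which the plunger rides, inside the cup. A red band on the collar is covered while the plunger is down; it shows below the cup once lifted.
- handle_bar (a point): Middle of the orange T-bar of the plunger; moves and turns with it. Bar 80 mm long (own y), 14 wide (own x), 36 high, sides vertical; this point is 18 mm below its top, 128 mm above the bench when the plunger is down. The bar then lies along the fixture's own y. Right below the bar a black cup, 62 mm across and 30 high, moves with it.
- plunger (a joint): How far the plunger is pulled up, m: 0 = down, tip locking the carriage; 0.030 = hard upper stop. A spring pulls it down: 8 N at 0, 12 N at 0.030. The handle can turn only when pulled above 0.024. Let down after turning, it sits on a flat rim at 0.024 and still turns (not parked), but over the one rest notch it drops 7 mm and rests at 0.017.
- handle (a joint): Turn of the T-handle, rad, clockwise from above positive: 0 = as locked, stop at 1.8; slight friction. The rest notch lies anywhere from 0.95 to 1.5, hidden under the cup, so find it by feel: turn it a little, ease the grip, and the handle slips down by itself when over it (it catches within about 0.1 rad); it then turns hardly at all.
- carriage (a joint): Slide of the carriage along the fixture's own +y, m: 0 = locked start, 0.110 = against the red end stop. Friction 3 N, stays where it is left; it cannot move while the plunger is down. The plunger clears it when parked.
- carriage_post (a point): On the axis of the upright black post of the carriage, round, 20 mm in diameter, rising from 34 to 115 mm above the bench; this point is 100 mm above the bench, 15 mm below the post's top. Moves with the carriage. The carriage is a blue plate, 150 by 120 mm, with a low lens tray (top 45 mm above the bench).
- lens_tray: Bystander: loose clear plastic tray with compartments, 100 by 150 by 28 mm, at one end of the fixture. Origin: centre of its underside.
- jar: Bystander: loose white jar, 66 mm across, 90 mm high, at the other end of the fixture. Origin: centre of its underside.
- driver: Bystander: loose screwdriver with a yellow handle, 180 mm long, lying on the bench beyond the fixture.

How it is judged:
By the outcome, as a careful person would: the job done as asked, in the order asked, and still so for the second after the job is handed in, with the robot touching nothing.
It also fails if it takes over 64 s, if anything falls off the work surface, if the arm or the gripper's body presses on something with over 40 N, if the wrist force passes 120 N, or if a joint passes its speed limit or range.

ROBOT

A 6-joint arm with a two-finger parallel gripper is mounted at the origin on the work surface. World frame = base frame: x ahead of the robot, y to its left, z up, the work surface at z = 0. Lengths are in mm, angles in rad, forces in N, time in s.
With the tool pointing down it reaches from about 200 to 875 mm from the base axis. Payload 3.4 kg.
Tool frame: the origin (TCP) lies where the fingers leave the gripper's body, on its centre line; the fingertips stand 97 mm ahead of it and the grasp point (between the pads) lies 78 mm ahead of it; z points along the fingers, x is the direction in which the jaws open and shut, and the axes are right-handed (so a half turn about z gives the same grasp; the last joint's range is limited). The gripper opens to 94 mm and grips with 3 to 60 N. Pads are 16 mm wide; open, the fingers measure 119 mm over their backs; the gripper's body (75 mm by 177 mm) begins 78 mm behind the grasp point.
Start: joints at [1.145, 0.276, 1.505, -0, 1.361, -0.121], TCP at [172.573, 548.52, 302.693] pointing down, gripper open.
Joint ranges: [-2.89, 2.89], [-0.75, 2.08], [0.22, 2.7], [-1.18, 4.32], [0.11, 2.71], [-2.7, 2.7]. Speed limits (rad/s): [2.57, 2.57, 3.14, 3.14, 3.14, 3.14].

INTERFACE

Orientations are given as a unit quaternion [x, y, z, w].
In Python, from rig import ctrl, cams gives the robot as it stands.
- The arm moves only by the tool step_arm, never from a script. Its argument "rows" is a list that holds one entry, the list of rows, each a list of 7 numbers: the shift along the tool's x, y, z in cm, then the turn, a rotation vector about the tool's x, y, z in rad, then the finger opening in cm, from 0 to 9.4. A call has exactly 8 rows; each row shifts and turns the commanded pose from where the row before left it, along the tool's axes as they then stand; what a row does not reach is not made up. A row lasts 1/8 s, in which the tool goes at most 62.5 mm and 10.7 degrees, less where a joint would pass 70% of its speed; a pose out of reach is approached as far as the arm can. A call is refused whole if a number of a shift passes 6.25 or a number of a turn 0.188, either way. A call with a gripper value outside its range is refused whole. The fingers move at their own pace and stop on an object; "force" is the grip in N (left out, the last holds). Time passes only in rows, so rows that do not move let the fingers close, or fill a call up. It gives the time, the measured TCP pose, the force and the opening at its end, in the units of the state.
- ctrl.read_state(): the state, without advancing time (a new reading comes with each control period).
- cams.grab_frame(name): name is "scene" or "top"; returns a dict with "image" (480x640x3 uint8, red, green, blue), "fx", "fy", "cx", "cy" (pixels), "world_from_camera" (4x4, takes a point from camera to world coordinates). Camera axes: x right, y up, looking along -z (the intrinsics and any distortion apply to the point x, -y, -z); pixel columns grow to the right and rows downward; lengths in mm; the calibration is good to about 2 mm. A picture is of the moment at which its call begins. There is no depth.
- ctrl.hand_in(): hands the job in, once; it reports no verdict.
Trained networks look in a picture, given as the dict that the camera call returned (one of the last four; its "shot" number tells which), for a name from the list of things; names that differ only in an ending like _2 or _b are one class to them, and where a whole thing is asked for, a point or a joint stands for the part that bears it (a point fixed in the world has none). Each returns a list of dicts, best first, with "score" (0 to 1); they miss things now and then, are a little off and sometimes report something else, mostly with a low value. They report only what shows in the picture. A call takes as long as a camera call.
- cams.search_frame(picture, label): "extent" ([left, top, width, height] in pixels, round what is visible of it).
The state is a dict: "time": time; "joint_positions": joint angles; "joint_velocities": joint speeds; "tau": joint torques, N m; "position": TCP position; "tool_rot": TCP orientation; "force": force on the tool from outside, world axes, zero at the start; "ft_torque": the same for the moment, N m; "grip_width": finger opening in mm.
Only numpy, scipy, OpenCV 4.12 (cv2) and the standard library are available. Lean on these libraries where they do the work, as an engineer would, in place of code of your own. Each camera call takes 0.05 s, during which the arm holds its last target. There are 200 camera calls.

## Working session

There is one attempt and no reset: what is moved stays moved. The work goes in short steps, Python scripts to look and compute and a tool call to move; the robot and the scene stay as the last step left them, time stands still between calls to the robot, and variables do not carry over. Pictures are saved under pics/ and viewed, about 8 in all and at most 12, crops included, and the job is handed in when it is done.

Besides the shell and the picture viewer there is one more tool, called after "Emit:" as name(argument=value, ...), one argument or row to a line, values as JSON. step_arm: Moves the arm, as the interface text tells. Its arguments: {"type":"object","properties":{"rows":{"type":"array","items":{"type":"array","items":{"type":"array","items":{"type":"number"}}}},"force":{"type":"number"}},"required":["rows"]}

```bash
mkdir -p pics; ls
cat > h.py <<'E'
import numpy as np, cv2
from rig import ctrl, cams
def ray(f,u,v):
    d=np.array([(u-f['cx'])/f['fx'],-(v-f['cy'])/f['fy'],-1.]);T=np.array(f['world_from_camera'])
    return T[:3,3],T[:3,:3]@d
def atz(f,u,v,z):
    o,d=ray(f,u,v);return o+d*(z-o[2])/d[2]
def proj(f,p):
    T=np.linalg.inv(np.array(f['world_from_camera']));c=T[:3,:3]@np.array(p)+T[:3,3]
    return np.array([f['cx']+f['fx']*c[0]/-c[2],f['cy']-f['fy']*c[1]/-c[2]])
def save(f,n): cv2.imwrite('pics/'+n,cv2.cvtColor(f['image'],cv2.COLOR_RGB2BGR))
E
python3 - <<'E'
from h import *
for n in('scene','top'):
    f=cams.grab_frame(n);save(f,n+'0.png');print(n,[k for k in f],np.round(f['world_from_camera'],3).tolist(),f['fx'],f['cx'],f['cy'])
    for l in('fixture','handle_bar','carriage_post','lens_tray','jar','driver'):
        for r in cams.search_frame(f,l)[:2]:
            e=r['extent'];print(l,round(r['score'],2),np.round(e),np.round(atz(f,e[0]+e[2]/2,e[1]+e[3]/2,146 if l=='handle_bar' else 115 if 'post' in l else 0)))
print(ctrl.read_state())
E
```

```text
pics
scene ['image', 'fx', 'fy', 'cx', 'cy', 'world_from_camera', 'shot'] [[-0.307, -0.605, 0.735, 1565.588], [0.952, -0.177, 0.252, 371.51], [-0.022, 0.777, 0.63, 908.145], [0.0, 0.0, 0.0, 1.0]] 556.8897037893005 318.76701577274474 251.9894678696599
fixture 0.71 [284. 215. 140.  93.] [517. 105.   0.]
handle_bar 0.6 [310. 232.  34.  31.] [656.  79. 146.]
carriage_post 0.78 [302. 219.  50.  64.] [630.  70. 115.]
carriage_post 0.57 [445. 250.  68.  38.] [600. 405. 115.]
lens_tray 0.82 [446. 251.  66.  40.] [464. 410.   0.]
jar 0.96 [214. 233.  26.  42.] [ 581. -218.    0.]
driver 0.85 [330. 313.  79.  15.] [705. 193.   0.]
driver 0.4 [298. 218.  55.  65.] [496.  24.   0.]
top ['image', 'fx', 'fy', 'cx', 'cy', 'world_from_camera', 'shot'] [[-0.005, 0.99, -0.138, 448.669], [-1.0, -0.001, 0.026, 60.668], [0.026, 0.138, 0.99, 1202.142], [0.0, 0.0, 0.0, 1.0]] 579.4018296819397 325.5190068352865 244.36728718153594
fixture 0.71 [198. 199. 184. 165.] [538. 102.   0.]
fixture 0.66 [280. 224.  74.  88.] [566.  47.   0.]
handle_bar 0.76 [291. 226.  41.  33.] [599.  59. 146.]
carriage_post 0.88 [2
[... 344 characters left out ...]
.   0.]
{'time': 0.7, 'joint_positions': array([ 1.14498542e+00,  2.75838952e-01,  1.50493559e+00, -3.72066322e-06,
        1.36073186e+00, -1.21002157e-01]), 'joint_velocities': array([-0.00139081, -0.00070762,  0.00036484, -0.00132558,  0.00180943,
        0.00031261]), 'tau': array([-4.28551239e-04, -4.04322982e+01, -2.37455320e+01,  6.98453723e-02,
        2.46627547e-02,  2.58065978e-05]), 'position': array([172.5673868 , 548.4846647 , 302.71364562]), 'tool_rot': array([ 8.06259886e-01,  5.91561488e-01,  3.84852271e-05, -1.95407112e-05]), 'force': array([ 0.45374628, -0.11395512, -0.46829969]), 'ft_torque': array([-0.03344971, -0.02913739,  0.00188096]), 'grip_width': 94.19308449240107}
```

View pics/scene0.png

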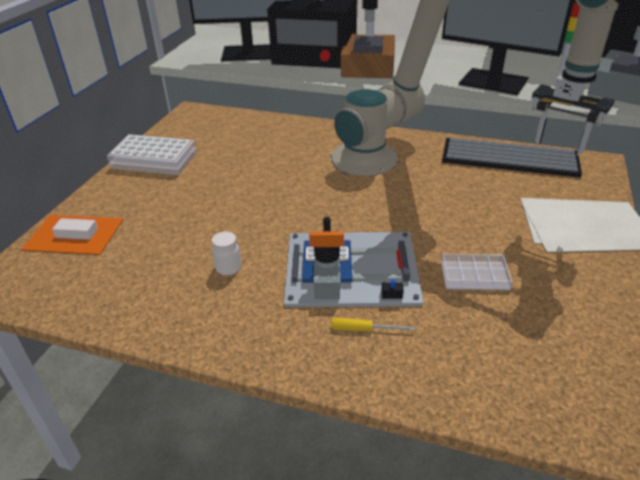

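View pics/top0.png

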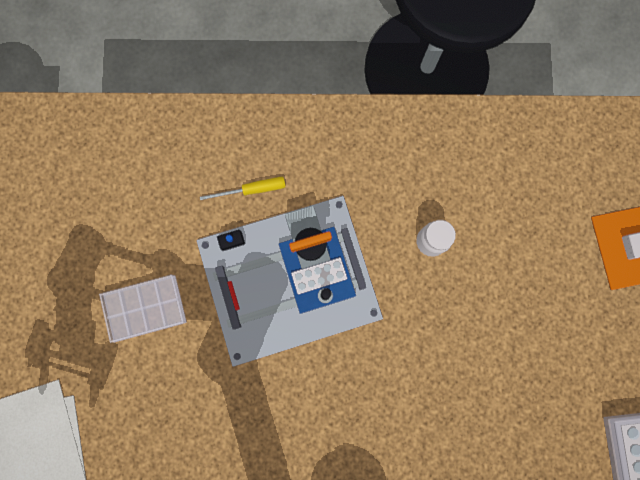

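The scene view shows the orange bar at (326,240), the jar at (226,254) and the driver at (370,325). In the top view the fixture corners are near (197,240), (343,196), (383,319) and (234,365). The bar is at (311,242), the post top at (326,294) and the red pad at (233,295).

Run:
```python
from h import *
f=cams.grab_frame('top');im=f['image']
hsv=cv2.cvtColor(im,cv2.COLOR_RGB2HSV)
def seg(im,box,lo,hi):
    hsv=cv2.cvtColor(im,cv2.COLOR_RGB2HSV);m=np.zeros(hsv.shape[:2],np.uint8)
    x0,y0,x1,y1=box;m[y0:y1,x0:x1]=cv2.inRange(hsv,lo,hi)[y0:y1,x0:x1]
    c=max(cv2.findContours(m,0,1)[0],key=cv2.contourArea);return c
c=seg(im,(270,215,350,265),(5,150,120),(20,255,255))
r=cv2.minAreaRect(c);b=cv2.boxPoints(r);print(r)
P=np.array([atz(f,*p,146) for p in b]);print(P.round(1))
l=[P[1]-P[0],P[2]-P[1]];l=max(l,key=np.linalg.norm);print('bar',P.mean(0),np.linalg.norm(l),np.degrees(np.arctan2(l[1],l[0])))
C=np.array([atz(f,*p,12) for p in[(197,240),(343,196),(383,319),(234,365)]])
print(C.round(1));ctr=C.mean(0)
y=(C[0]-C[1]+C[3]-C[2]);print('fix',ctr,'yaw y dir',np.degrees(np.arctan2(y[1],y[0])),np.linalg.norm(C[0]-C[1]),np.linalg.norm(C[1]-C[2]))
yaw=np.arctan2(y[1],y[0])-np.pi/2;R=np.array([[np.cos(yaw),-np.sin(yaw)],[np.sin(yaw),np.cos(yaw)]])
print('plunger pred',ctr[:2]+R@[45,-60])
print('post',atz(f,326,294,115),R.T@(atz(f,326,294,115)[:2]-ctr[:2]))
s=cams.grab_frame('scene')
c=seg(s['image'],(300,225,355,265),(5,150,120),(20,255,255));print('scene orange',cv2.boundingRect(c),cv2.minAreaRect(c))
print('proj bar',proj(s,[*P.mean(0)[:2],128]),proj(s,[*(ctr[:2]+R@[45,-60]),128]))
for n,q,bx in(('t',f,(180,160,400,380)),('s',s,(270,200,440,320))):
    x0,y0,x1,y1=bx;cv2.imwrite(f'pics/{n}1.png',cv2.resize(cv2.cvtColor(q['image'][y0:y1,x0:x1],cv2.COLOR_RGB2BGR),None,fx=3 if n=='t' else 4,fy=2.7 if n=='t' else 4,interpolation=2))
```

```text
((310.2935791015625, 241.31192016601562), (9.386698722839355, 42.719051361083984), 73.3007583618164)
[[598.9 100.6 146. ]
 [621.7  25.2 146. ]
 [604.9  20.3 146. ]
 [582.2  95.6 146. ]]
bar [601.91436283  60.40596022 146.        ] 78.78338037361134 -73.16180249986157
[[624.3 294.3  12. ]
 [717.4  -8.3  12. ]
 [460.8 -87.8  12. ]
 [370.5 213.9  12. ]]
fix [543.25471879 103.0171114   12.        ] yaw y dir 106.87688632603687 316.66502759316757 268.70834458650785
plunger pred [603.73557474  58.6654929 ]
post [506.63775681  31.20432053 115.        ] [-55.8883132  -58.08937326]
scene orange (310, 231, 33, 15) ((326.0, 238.0), (14.0, 32.0), 90.0)
proj bar [326.1277089  238.09411624] [325.16702834 238.43050823]
```

View pics/t1.png

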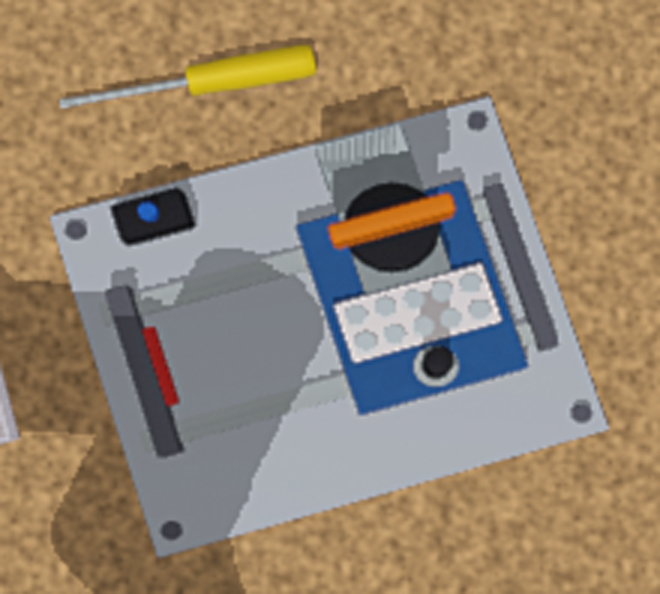

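The bar centre is at about (602,60) with the bar along 106.9°, and both cameras agree with the fixture prediction. Moving above it now.

Emit:
step_arm(
  rows=[
    [[-3.4,5.1,0,0,0,0,9.4],[-3.4,5.1,0,0,0,0,9.4],[-3.4,5.1,0,0,0,0,9.4],[-3.4,5.1,0,0,0,0,9.4],[-3.4,5.1,0,0,0,0,9.4],[-3.4,5.1,0,0,0,0,9.4],[-3.4,5.1,0,0,0,0,9.4],[-3.4,5.1,0,0,0,0,9.4]],
  ],
  force=30,
)

```text
time: 1.8
position: [481.2, 164.9, 303.0]
tool_rot: [0.806, 0.591, 0.001, 0.0]
force: [-0.4, 0.3, 0.9]
grip_width: 94.2
```

Emit:
step_arm(
  rows=[
    [[-2.2,4.9,0,0,0,0,9.4],[-2.2,4.9,0,0,0,0,9.4],[-2.2,4.9,0,0,0,0,9.4],[0,0,0,0,0,0.18,9.4],[0,0,0,0,0,0.18,9.4],[0,0,0,0,0,0.18,9.4],[0,0,0,0,0,0.18,6],[0,0,0,0,0,0.18,6]],
  ],
)

```text
time: 2.8
position: [600.6, 59.5, 302.6]
tool_rot: [0.984, 0.179, -0.0, -0.0]
force: [0.8, 0.3, -0.3]
grip_width: 77.2
```

```bash
cat >> h.py <<'E'
from scipy.spatial.transform import Rotation as Ro
def need(x,y,z,head):
    s=ctrl.read_state();R=Ro.from_quat(s['tool_rot']).as_matrix()
    T=np.array([[np.cos(head),np.sin(head),0],[np.sin(head),-np.cos(head),0],[0,0,-1]])
    print('t',s['time'],'pos',s['position'].round(1),'shift cm',(R.T@(np.array([x,y,z])-s['position'])/10).round(2),'rotv',Ro.from_matrix(R.T@T).as_rotvec().round(3),'F',s['force'].round(1),'M',s['ft_torque'].round(2),'w',s['grip_width'].round(1),'head',np.arctan2(R[1,0],R[0,0]).round(3),'j',s['joint_positions'].round(2))
E
python3 -c "
from h import *
need(602,60,213,np.radians(16.9))"
```

```text
Traceback (most recent call last):
  File "h.py", line 16, in need
    print('t',s['time'],'pos',s['position'].round(1),'shift cm',(R.T@(np.array([x,y,z])-s['position'])/10).round(2),'rotv',Ro.from_matrix(R.T@T).as_rotvec().round(3),'F',s['force'].round(1),'M',s['ft_torque'].round(2),'w',s['grip_width'].round(1),'head',np.arctan2(R[1,0],R[0,0]).round(3),'j',s['joint_positions'].round(2))
                                                                                                                                                                                                                              ^^^^^^^^^^^^^^^^^^^^^
AttributeError: 'float' object has no attribute 'round'
```

```bash
sed -i "s/s\['grip_width'\].round(1)/round(s['grip_width'],1)/" h.py
python3 -c "
from h import *
need(602,60,213,np.radians(16.9))"
```

```text
t 2.8 pos [600.6  59.5 302.6] shift cm [0.15 0.01 8.96] rotv [-0.     0.     0.065] F [ 0.8  0.3 -0.3] M [-0.05  0.03 -0.04] w 77.2 head 0.36 j [-0.02  0.32  1.44  0.    1.38 -0.38]
```

Emit:
step_arm(
  rows=[
    [[0.15,0,1.5,0,0,0.06,6],[0,0,1.5,0,0,0,6],[0,0,1.5,0,0,0,6],[0,0,1.5,0,0,0,6],[0,0,1.5,0,0,0,6],[0,0,1.0,0,0,0,6],[0,0,0.45,0,0,0,6],[0,0,0,0,0,0,6]],
  ],
)

```text
time: 3.8
position: [602.0, 60.1, 213.0]
tool_rot: [0.988, 0.152, -0.0, -0.0]
force: [0.2, -0.3, 0.6]
grip_width: 60.3
```

```bash
python3 -c "
from h import *
need(602,60,213,np.radians(16.9))
f=cams.grab_frame('scene');s=f['image'][180:320,250:450]
cv2.imwrite('pics/s2.png',cv2.resize(cv2.cvtColor(s,cv2.COLOR_RGB2BGR),None,fx=4,fy=4,interpolation=2))"
```

```text
t 3.8 pos [602.   60.1 213. ] shift cm [-0.    0.01  0.  ] rotv [-0.     0.     0.011] F [ 0.2 -0.3  0.6] M [-0.02  0.02  0.  ] w 60.3 head 0.306 j [-0.02  0.38  1.58  0.    1.18 -0.32]
```

View pics/s2.png

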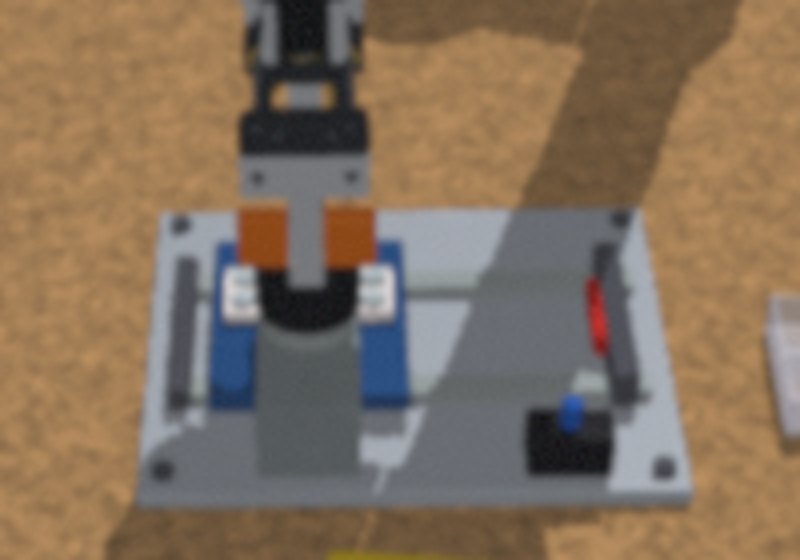

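The fingers straddle the orange bar at its middle (crop 305,240). Closing the grip, then lifting.

Emit:
step_arm(
  rows=[
    [[0,0,0,0,0,0,2],[0,0,0,0,0,0,1],[0,0,0,0,0,0,0.5],[0,0,0,0,0,0,0.5],[0,0,0,0,0,0,0.5],[0,0,0,0,0,0,0.5],[0,0,0,0,0,0,0.5],[0,0,0,0,0,0,0.5]],
  ],
  force=40,
)

```text
time: 4.85
position: [604.0, 60.7, 213.3]
tool_rot: [0.988, 0.152, 0.003, -0.0]
force: [5.3, 2.4, -1.9]
grip_width: 13.9
```

```bash
python3 -c "
from h import *
need(602,60,213,np.radians(16.9))"
```

```text
t 4.85 pos [604.   60.7 213.3] shift cm [-0.21  0.01  0.03] rotv [ 0.    -0.005  0.011] F [ 5.3  2.4 -1.9] M [ 0.2  -0.58 -0.01] w 13.9 head 0.306 j [-0.02  0.38  1.58  0.    1.18 -0.32]
```

Emit:
step_arm(
  rows=[
    [[0.15,0,0,0,0,0,0.5],[0.1,0,0,0,0,0,0.5],[0,0,-0.5,0,0,0,0.5],[0,0,-0.5,0,0,0,0.5],[0,0,-0.6,0,0,0,0.5],[0,0,-0.6,0,0,0,0.5],[0,0,-0.5,0,0,0,0.5],[0,0,0,0,0,0,0.5]],
  ],
)

```text
time: 5.85
position: [604.6, 60.9, 238.5]
tool_rot: [0.988, 0.152, -0.0, -0.0]
force: [5.0, 1.6, -13.3]
grip_width: 14.0
```

```bash
python3 -c "
from h import *
need(604.5,60.7,240,np.radians(16.9))
f=cams.grab_frame('scene');s=f['image'][180:320,250:450]
cv2.imwrite('pics/s3.png',cv2.resize(cv2.cvtColor(s,cv2.COLOR_RGB2BGR),None,fx=4,fy=4,interpolation=2))"
```

```text
t 5.85 pos [604.6  60.9 238.5] shift cm [-0.01  0.02 -0.15] rotv [-0.001  0.     0.011] F [  5.    1.6 -13.3] M [ 0.16 -1.28  0.  ] w 14.0 head 0.306 j [-0.01  0.37  1.54  0.    1.24 -0.32]
```

View pics/s3.png

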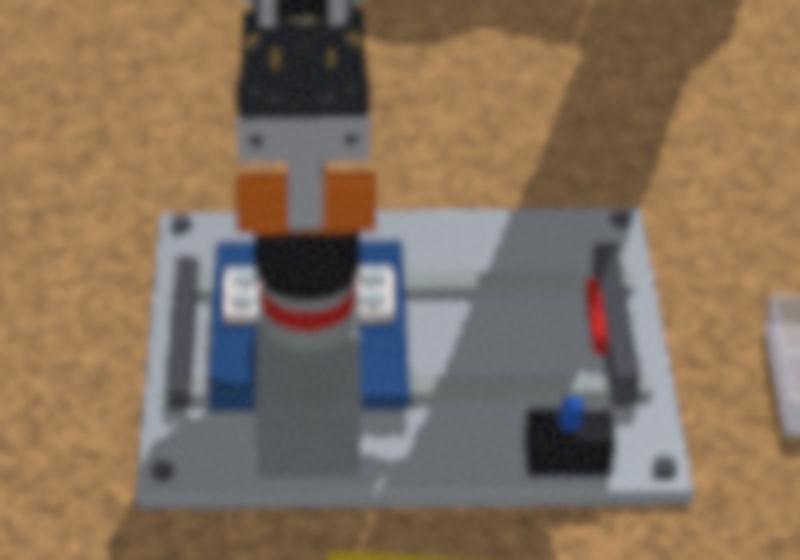

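The plunger is up, with the red band showing below the cup (crop 308,312). A little more lift, then turn clockwise.

Emit:
step_arm(
  rows=[
    [[0.1,0,-0.2,0,0,0,0.5],[0,0,0,0,0,0.1,0.5],[0,0,0,0,0,0.1,0.5],[0,0,0,0,0,0.1,0.5],[0,0,0,0,0,0.1,0.5],[0,0,0,0,0,0.1,0.5],[0,0,0,0,0,0.1,0.5],[0,0,0,0,0,0,0.5]],
  ],
)

```text
time: 6.9
position: [604.8, 60.9, 240.5]
tool_rot: [0.989, -0.146, -0.001, 0.0]
force: [3.5, 0.7, -14.7]
grip_width: 14.2
```

```bash
python3 -c "
from h import *
need(604.5,60.7,240,0.306-.9)"
```

```text
t 6.9 pos [604.8  60.9 240.5] shift cm [-0.02  0.03  0.05] rotv [0.001 0.002 0.301] F [  3.5   0.7 -14.7] M [ 0.01 -1.01 -0.03] w 14.2 head -0.293 j [-0.01  0.36  1.53 -0.    1.25  0.28]
```

Emit:
step_arm(
  rows=[
    [[0,0,0,0,0,0.1,0.5],[0,0,0,0,0,0.1,0.5],[0,0,0,0,0,0.1,0.5],[0,0,0.2,0,0,0,0.5],[0,0,0.2,0,0,0,0.5],[0,0,0.1,0,0,0,0.5],[0,0,0,0,0,0,0.5],[0,0,0,0,0,0,0.5]],
  ],
)

```text
time: 7.9
position: [604.7, 61.0, 237.0]
tool_rot: [0.956, -0.292, -0.001, 0.0]
force: [0.8, -0.3, -12.9]
grip_width: 14.0
```

```bash
python3 -c "
from h import *
need(604.5,60.7,240,0.306-.9)"
```

```text
t 7.9 pos [604.7  61.  237. ] shift cm [ 0.    0.04 -0.3 ] rotv [0.001 0.001 0.   ] F [  0.8  -0.3 -12.9] M [-0.19 -0.32 -0.  ] w 14.0 head -0.594 j [-0.01  0.37  1.54 -0.    1.24  0.58]
```

Emit:
step_arm(
  rows=[
    [[0,0,0.1,0,0,0,0.5],[0,0,0.1,0,0,0,0.5],[0,0,0.1,0,0,0,0.5],[0,0,0,0,0,0,0.5],[0,0,0,0,0,0,0.5],[0,0,0,0,0,0,0.5],[0,0,0,0,0,0,0.5],[0,0,0,0,0,0,0.5]],
  ],
)

```text
time: 8.9
position: [604.7, 60.9, 234.6]
tool_rot: [0.956, -0.293, -0.0, 0.0]
force: [-5.0, -1.5, -3.5]
grip_width: 14.0
```

```bash
python3 -c "
from h import *
need(604.5,60.7,240,0.306-.9)"
```

```text
t 8.9 pos [604.7  60.9 234.6] shift cm [-0.    0.03 -0.54] rotv [ 0.001  0.001 -0.   ] F [-5.  -1.5 -3.5] M [-0.41  0.75 -0.19] w 14.0 head -0.594 j [-0.01  0.37  1.54 -0.    1.23  0.58]
```

Emit:
step_arm(
  rows=[
    [[0,0,0.1,0,0,0,0.5],[0,0,0,0,0,0.03,0.5],[0,0,0,0,0,0.03,0.5],[0,0,0,0,0,0.03,0.5],[0,0,0,0,0,0.03,0.5],[0,0,0,0,0,0,0.5],[0,0,0,0,0,0,0.5],[0,0,0,0,0,0,0.5]],
  ],
)

```text
time: 9.9
position: [604.9, 61.1, 232.8]
tool_rot: [0.937, -0.349, -0.001, 0.0]
force: [-2.7, -2.0, -14.2]
grip_width: 13.8
```

```bash
python3 -c "
from h import *
need(604.5,60.7,240,0.306-.9)"
```

```text
t 9.9 pos [604.9  61.1 232.8] shift cm [-0.    0.06 -0.72] rotv [ 0.001  0.001 -0.12 ] F [ -2.7  -2.  -14.2] M [-0.44  0.58  0.01] w 13.8 head -0.714 j [-0.01  0.37  1.54  0.    1.23  0.7 ]
```

z has dropped past the rim and the spring load is back, so this is probably the notch at about 1.02 rad. Lowering further to confirm.

Emit:
step_arm(
  rows=[
    [[0,0,0.1,0,0,0,0.5],[0,0,0.1,0,0,0,0.5],[0,0,0.1,0,0,0,0.5],[0,0,0.1,0,0,0,0.5],[0,0,0.1,0,0,0,0.5],[0,0,0.1,0,0,0,0.5],[0,0,0,0,0,0,0.5],[0,0,0,0,0,0,0.5]],
  ],
)

```text
time: 10.9
position: [604.8, 61.2, 229.9]
tool_rot: [0.937, -0.349, 0.0, -0.0]
force: [-6.8, -1.8, -1.0]
grip_width: 13.8
```

```bash
python3 -c "
from h import *
need(604.5,60.7,240,0.306-.9)"
```

```text
t 10.9 pos [604.8  61.2 229.9] shift cm [ 0.01  0.05 -1.01] rotv [-0.001 -0.001 -0.12 ] F [-6.8 -1.8 -1. ] M [-0.47  1.67 -0.02] w 13.8 head -0.714 j [-0.01  0.37  1.55  0.    1.22  0.7 ]
```

Emit:
step_arm(
  rows=[
    [[0,0,-0.25,0,0,0,0.5],[0,0,0,0,0,0.04,0.5],[0,0,0,0,0,0.04,0.5],[0,0,0,0,0,0.04,0.5],[0,0,0,0,0,0,0.5],[0,0,0,0,0,0,0.5],[0,0,0,0,0,0,0.5],[0,0,0,0,0,0,0.5]],
  ],
)

```text
time: 11.9
position: [605.4, 61.6, 230.4]
tool_rot: [0.914, -0.405, 0.0, -0.001]
force: [-5.0, 1.5, -4.7]
grip_width: 13.8
```

```bash
python3 -c "
from h import *
need(604.5,60.7,240,0.306-.9)"
```

```text
t 11.9 pos [605.4  61.6 230.4] shift cm [ 0.    0.12 -0.96] rotv [-0.001 -0.    -0.24 ] F [-5.   1.5 -4.7] M [-0.1   1.22  0.7 ] w 13.8 head -0.834 j [-0.01  0.37  1.55  0.    1.22  0.82]
```

Turning now meets 0.7 N m, against about 0 while free. I'll undo that turn, release and look.

Emit:
step_arm(
  rows=[
    [[0,0,0,0,0,-0.04,0.5],[0,0,0,0,0,-0.04,0.5],[0,0,0,0,0,-0.04,0.5],[0,0,0,0,0,0,0.5],[0,0,0,0,0,0,3],[0,0,0,0,0,0,6],[0,0,0,0,0,0,6],[0,0,0,0,0,0,6]],
  ],
)

```text
time: 12.9
position: [606.1, 61.1, 230.3]
tool_rot: [0.937, -0.35, 0.001, -0.0]
force: [0.1, -0.6, -0.0]
grip_width: 50.3
```

Emit:
step_arm(
  rows=[
    [[0,0,-0.5,0,0,0,6],[0,0,-1.5,0,0,0,6],[0,0,-2,0,0,0,6],[0,0,-2,0,0,0,6],[0,0,-1,0,0,0,6],[0,0,0,0,0,0,6],[0,0,0,0,0,0,6],[0,0,0,0,0,0,6]],
  ],
)

```text
time: 13.9
position: [605.0, 61.1, 298.8]
tool_rot: [0.937, -0.349, -0.001, 0.0]
force: [-0.2, -0.1, -0.4]
grip_width: 59.8
```

```bash
python3 -c "
from h import *
need(604.5,60.7,240,0.306-.9)
f=cams.grab_frame('scene');s=f['image'][180:320,250:450]
P=[604.8,61]
a=np.radians(106.9-57.3*1.02)
for d in(17,24):print(d,proj(f,[*P,110+d]),[proj(f,[P[0]+k*40*np.cos(a),P[1]+k*40*np.sin(a),110+d]).round(1) for k in(-1,1)],'cup bottom front',proj(f,[P[0]+31*.95,P[1]+31*.3,80+d]))
cv2.imwrite('pics/s4.png',cv2.resize(cv2.cvtColor(s,cv2.COLOR_RGB2BGR),None,fx=4,fy=4,interpolation=2))"
```

```text
t 13.9 pos [605.   61.1 298.8] shift cm [-0.    0.06  5.88] rotv [ 0.001  0.001 -0.12 ] F [-0.2 -0.1 -0.4] M [-0.09  0.09  0.  ] w 59.8 head -0.714 j [-0.01  0.33  1.44  0.    1.38  0.7 ]
17 [326.00739845 239.22243116] [array([317.2, 230.4]), array([335.2, 248.5])] cup bottom front [326.24968559 257.90127076]
24 [325.96416245 236.79776989] [array([317.1, 228. ]), array([335.2, 246. ])] cup bottom front [326.20711861 255.53184382]
```

View pics/s4.png

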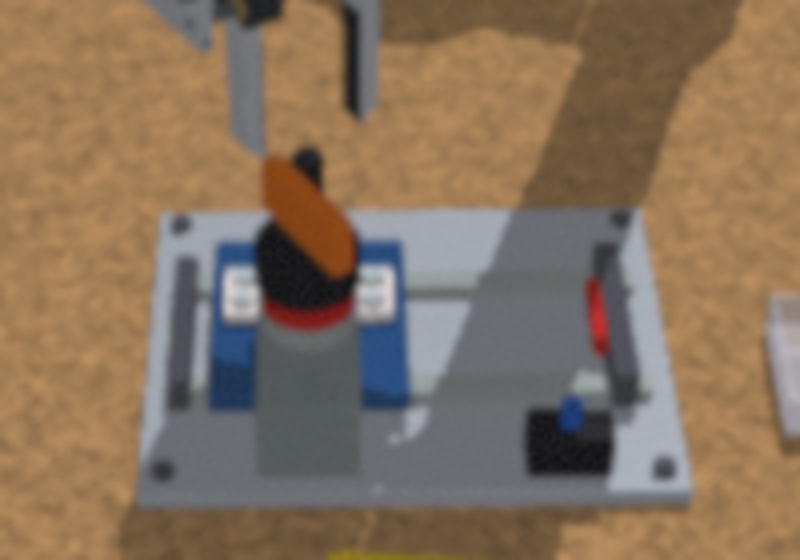

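The cup's lower edge at crop (308,310) is image row 257.5. The prediction is 257.9 when parked and 255.5 on the rim, so the plunger is parked. Now to the post.

Emit:
step_arm(
  rows=[
    [[-1.8,2.85,0,0,0,0,6],[-1.8,2.85,0,0,0,0,6],[-1.8,2.85,0,0,0,0,6],[0,0,0,0,0,0.14,6],[0,0,0,0,0,0.14,6],[0,0,0,0,0,0.14,6],[0,0,0,0,0,0.14,6],[0,0,0,0,0,0,6]],
  ],
)

```text
time: 14.95
position: [508.4, 31.9, 299.3]
tool_rot: [0.804, -0.594, -0.0, 0.0]
force: [-0.2, 0.7, 0.7]
grip_width: 60.1
```

```bash
python3 -c "
from h import *
need(508.5,31.8,181,np.radians(-73.1))"
```

```text
t 14.95 pos [508.4  31.9 299.3] shift cm [ 1.000e-02 -2.000e-02  1.183e+01] rotv [0.001 0.    0.003] F [-0.2  0.7  0.7] M [-0.01  0.13  0.01] w 60.1 head -1.272 j [-0.07  0.18  1.64  0.    1.32  1.2 ]
```

Emit:
step_arm(
  rows=[
    [[0,0,2,0,0,0,6],[0,0,2,0,0,0,6],[0,0,2,0,0,0,6],[0,0,2,0,0,0,6],[0,0,2,0,0,0,6],[0,0,1.3,0,0,0,6],[0,0,0.5,0,0,0,6],[0,0,0,0,0,0,6]],
  ],
)

```text
time: 15.95
position: [508.6, 31.9, 181.7]
tool_rot: [0.804, -0.595, -0.0, -0.0]
force: [-0.0, 0.4, -0.7]
grip_width: 60.3
```

Emit:
step_arm(
  rows=[
    [[0,0,0,0,0,0,3],[0,0,0,0,0,0,2.5],[0,0,0,0,0,0,1],[0,0,0,0,0,0,1],[0,0,0,0,0,0,1],[0,0,0,0,0,0,1],[0,0,0,0,0,0,1],[0,0,0,0,0,0,1]],
  ],
  force=20,
)

```text
time: 16.95
position: [508.6, 31.8, 181.8]
tool_rot: [0.804, -0.595, 0.0, 0.0]
force: [0.3, -1.4, 0.9]
grip_width: 19.6
```

```bash
python3 -c "
from h import *
need(508.5,31.8,181,np.radians(-73.1))"
```

```text
t 16.95 pos [508.6  31.8 181.8] shift cm [-0.    0.    0.08] rotv [-0.    -0.     0.002] F [ 0.3 -1.4  0.9] M [-0.2   0.2   0.02] w 19.6 head -1.274 j [-0.07  0.28  1.83 -0.    1.03  1.2 ]
```

Emit:
step_arm(
  rows=[
    [[-0.6,0,0,0,0,0,1],[-1.2,0,0,0,0,0,1],[-1.2,0,0,0,0,0,1],[-1.2,0,0,0,0,0,1],[-1.2,0,0,0,0,0,1],[-1.2,0,0,0,0,0,1],[-1.2,0,0,0,0,0,1],[-1.2,0,0,0,0,0,1]],
  ],
)

```text
time: 17.95
position: [481.8, 118.8, 181.8]
tool_rot: [0.804, -0.595, -0.0, 0.0]
force: [-0.3, -4.4, 4.0]
grip_width: 19.6
```

```bash
python3 -c "
from h import *
a=np.radians(106.9)
need(508.6+110*np.cos(a),31.8+110*np.sin(a),181,np.radians(-73.1))"
```

```text
t 17.95 pos [481.8 118.8 181.8] shift cm [-1.9  -0.04  0.08] rotv [0.    0.    0.002] F [-0.3 -4.4  4. ] M [-0.83  0.19  0.02] w 19.6 head -1.274 j [0.1  0.26 1.85 0.   1.03 1.38]
```

Emit:
step_arm(
  rows=[
    [[-0.5,0,0,0,0,0,1],[-0.5,0,0,0,0,0,1],[-0.5,0,0,0,0,0,1],[-0.3,0,0,0,0,0,1],[-0.2,0,0,0,0,0,1],[-0.2,0,0,0,0,0,1],[-0.1,0,0,0,0,0,1],[0,0,0,0,0,0,1]],
  ],
)

```text
time: 18.95
position: [476.1, 137.4, 181.8]
tool_rot: [0.804, -0.594, 0.002, 0.002]
force: [0.8, -12.2, 3.5]
grip_width: 19.4
```

```bash
python3 -c "
from h import *
a=np.radians(106.9)
need(508.6+110*np.cos(a),31.8+110*np.sin(a),181,np.radians(-73.1))"
```

```text
t 18.95 pos [476.1 137.4 181.8] shift cm [ 0.04 -0.04  0.08] rotv [ 0.001 -0.006  0.003] F [  0.8 -12.2   3.5] M [-2.01  0.02 -0.05] w 19.4 head -1.272 j [ 0.14  0.26  1.86 -0.01  1.02  1.42]
```

Emit:
step_arm(
  rows=[
    [[-0.2,0,0,0,0,0,1],[0,0,0,0,0,0,1],[0,0,0,0,0,0,1],[0,0,0,0,0,0,1],[0,0,0,0,0,0,2.5],[0,0,0,0,0,0,4],[0,0,0,0,0,0,5],[0,0,0,0,0,0,5]],
  ],
)

```text
time: 19.95
position: [474.6, 142.5, 181.3]
tool_rot: [0.804, -0.595, -0.001, -0.0]
force: [0.4, 1.0, 0.0]
grip_width: 49.4
```

Emit:
step_arm(
  rows=[
    [[0,0,-0.5,0,0,0,5],[0,0,-1.5,0,0,0,5],[0,0,-3,0,0,0,5],[0,0,-3,0,0,0,5],[0,0,-3,0,0,0,5],[0,5,0,0,0,0,5],[0,5,0,0,0,0,5],[0,5,0,0,0,0,5]],
  ],
)

```text
time: 20.95
position: [330.1, 97.7, 292.7]
tool_rot: [0.804, -0.595, 0.001, -0.001]
force: [0.0, -0.1, 0.5]
grip_width: 50.0
```

```bash
python3 -c "
from h import *
need(604.5,60.7,240,0)
f=cams.grab_frame('scene');t=cams.grab_frame('top')
for n in('jar','lens_tray','driver'):
  print(n,[np.round(cams.search_frame(q,n)[0]['extent']) for q in(f,t)])
print('post home pred top px',[proj(t,[508.6-.2907*d,31.8+.9568*d,115]).round(1) for d in(105,110)])
a=cv2.resize(f['image'][190:330,270:430],None,fx=2.5,fy=2.5,interpolation=2);b=cv2.resize(t['image'][170:380,180:400],None,fx=1.8,fy=1.8,interpolation=2)
h=max(a.shape[0],b.shape[0]);pad=lambda x:cv2.copyMakeBorder(x,0,h-x.shape[0],0,0,0)
cv2.imwrite('pics/fin.png',cv2.cvtColor(np.hstack([pad(a),pad(b)]),cv2.COLOR_RGB2BGR))"
```

```text
t 20.95 pos [330.1  97.7 292.7] shift cm [ 11.57 -25.14   5.32] rotv [-1.000e-03 -1.000e-03 -1.274e+00] F [ 0.  -0.1  0.5] M [-0.01  0.14  0.07] w 50.0 head -1.274 j [ 0.08 -0.08  1.94  0.    1.28  1.36]
jar [array([212., 234.,  27.,  42.]), array([414., 218.,  40.,  39.])]
lens_tray [array([442., 250.,  69.,  40.]), array([ 98., 277.,  91.,  63.])]
driver [array([329., 317.,  80.,  12.]), array([204., 176.,  84.,  20.])]
post home pred top px [array([271.8, 309.6]), array([269.2, 310.4])]
```

View pics/fin.png

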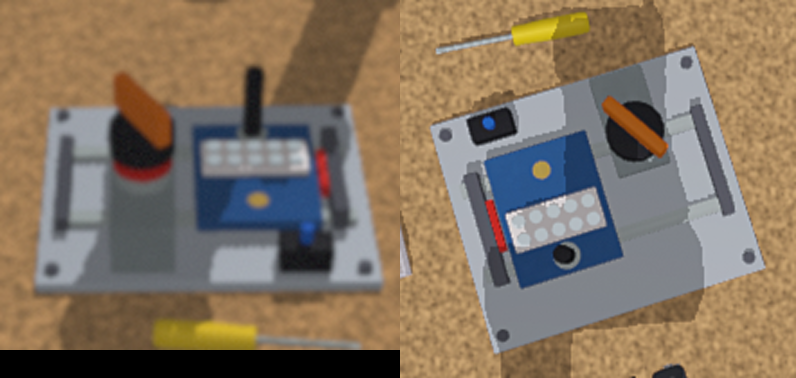

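Both views show the blue plate against the red pad, with the post at about (272,311) in the top image. The handle is parked with the red band showing. I'll check the slide length from the two top pictures before handing in.

```bash
python3 -c "
from h import *
t=cams.grab_frame('top')
a=cv2.cvtColor(cv2.imread('pics/top0.png'),4);b=t['image']
# template: lens tray + post region from the start picture, found again now
T=a[256:306,284:352];r=cv2.matchTemplate(b,T,cv2.TM_CCOEFF_NORMED);r[:, 275:]=-1
_,s,_,l=cv2.minMaxLoc(r)
x,y=l;q=r[y-1:y+2,x-1:x+2]
sub=lambda m,c,p:(m-p)/(2*(m-2*c+p))
u=x+sub(q[1,0],q[1,1],q[1,2]);v=y+sub(q[0,1],q[1,1],q[2,1])
print(s,u-284,v-256,'slide mm',[np.linalg.norm(atz(t,318+u-284,281+v-256,z)-atz(t,318,281,z)).round(1) for z in(40,45,60)])"
```

```text
0.7627567052841187 -52.487717 16.276245 slide mm [np.float64(109.6), np.float64(109.2), np.float64(107.8)]
```

The image gives a slide of 109–110 mm, which agrees with the arm's 110 mm and the contact force. Handing in.

```bash
python3 -c "
from h import *
print(ctrl.hand_in())"
```

```text
the job is handed in; nothing more can be done
None
```

I parked the plunger, slid the carriage home against the red end stop, let go and handed the job in at about 21 s.

- **Plunger:** I pulled the T-handle up about 27 mm and turned it clockwise. It dropped into its rest notch at about 1.02 rad, and further turning then met 0.7 N m. After release, the cup edge in the picture matched the parked height (row 257.5; predicted 257.9 parked, 255.5 on the rim). The last pictures still show it parked.
- **Carriage:** I slid it by its post until the resistance rose to 12 N, then released it and backed off. The arm measured 110.4 mm of travel. Matching the start and end top pictures gave 109–110 mm, though only a fair match (score 0.76). Both final views show the plate touching the red pad.
- **Bystanders:** The tray, jar and screwdriver show no real movement. Their detector boxes shifted by up to about 7 px, which I took as noise. The arm never went near any of them.
- **Disagreement:** The first camera estimate of the bar was about 2.5 mm off. I corrected it after gripping, and the side force never went above about 7 N.

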